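Load an assay coupon under the sprung clip of a sample stage

ROBOT

A 6-joint arm with a two-finger parallel gripper is mounted at the origin on the work surface. World frame = base frame: x ahead of the robot, y to its left, z up, the work surface at z = 0. Lengths are in m, angles in rad, forces in N, time in s.
With the tool pointing down it reaches from about 0.425 to 0.925 m from the base axis. Payload 12.5 kg.
Tool frame: the origin (TCP) lies on the front face of the gripper's body, between the roots of the fingers; the fingertips stand 73 mm ahead of it and the grasp point (between the pads) lies env.grip_depth ahead of it (env.grip_depth is the distance from the TCP to the grasp point, in m); z points along the fingers, y is the line along which they close (so a half turn about z gives the same grasp; the last joint's range is limited). The gripper opens to 85 mm and grips with 20 to 120 N. Pads are 22 mm wide; open, the fingers measure 114 mm over their backs; the gripper's body (76 mm by 85 mm) begins 54 mm behind the grasp point. The pads swing forward as they close: fully open they stand 13 mm farther back than shut.
Start: joints at [1.039, 0.491, 1.559, -0, 1.092, -0.106], TCP at [0.258, 0.569, 0.304] pointing down, gripper open.
Joint ranges: [-3.1, 3.1], [-0.84, 2.19], [0.05, 2.79], [-1.13, 4.28], [0.06, 2.93], [-2.69, 2.69]. Speed limits (rad/s): [2.22, 2.22, 2.79, 3.14, 3.14, 3.14].

INTERFACE

Orientations are given as a unit quaternion [w, x, y, z].
In Python, from bench import env gives the robot as it stands. The module is installed in compiled form; this text tells all that it offers.
- The arm moves only by the tool apply_moves, never from a script. Its argument "commands" is a list of rows, each a list of 3 entries, a list of its own where there are three numbers: the shift along the tool's x, y, z in m, then the turn about the tool's z in degrees, then the opening, from 0 (shut) to 1 (fully open). In form: [[[dx, dy, dz], spin, jaw], ...]. A call has 1 to 20 rows; each row is the pose to reach, as a shift and turn from the pose commanded when the call began, along the tool's axes at that moment; what a row does not reach only later rows make up. A row lasts 1/12 s, in which the tool goes at most 41.7 mm and 7.16 degrees, less where a joint would pass 70% of its speed; a pose out of reach is approached as far as the arm can. A call with a gripper value outside its range is refused whole. The fingers move at their own pace and stop on an object; "squeeze" is the grip in N (left out, the last holds). Time passes only in rows, so rows that repeat a pose let the fingers close. It gives the time, the measured TCP pose, the force, the opening and the grip force at its end, in the units of the state.
- env.read_state(): the state, without advancing time (a new reading comes with each control period).
- env.get_image(name): name is "scene" or "top" or "wrist"; returns a dict with "image" (400x640x3 uint8, red, green, blue), "fx", "fy", "cx", "cy" (pixels), "rvec" (rotation vector, rad) and "tvec" (3), from world to camera coordinates, as OpenCV has them. Camera axes: x right, y down, z forward; pixel columns grow to the right and rows downward; lengths in m; the calibration is good to about 2 mm. A picture is of the moment at which its call begins. There is no depth.
- env.hand_in(): hands the job in; it is judged then, once.
Trained networks look in the newest picture that a camera, given by its name, has taken for a name from the list of things; names that differ only in an ending like _2 or _b are one class to them, and where a whole thing is asked for, a point or a joint stands for the part that bears it (a point fixed in the world has none). Each returns a list of dicts, best first, with "p" (0 to 1); they miss things now and then, are a little off and sometimes report something else, mostly with a low value. They report only what shows in the picture. A call takes as long as a camera call.
- env.trace(camera, thing): "pixels" (400x640 bool, what is visible of it) and "pixel" ([column, row] in pixels, amid what is visible of it).
The state is a dict: "clock": time; "joints": joint angles; "qvel": joint speeds; "joint_torque": joint torques, N m; "position": TCP position; "tool_rot": TCP orientation; "wrist_force": force on the tool from outside, world axes, zero at the start; "torque": the same for the moment, N m; "opening": finger opening in m; "finger_force": force on a finger pad.
Only numpy, scipy, OpenCV 4.12 (cv2) and the standard library are available. Lean on these libraries where they do the work, as an engineer would, in place of code of your own. Each camera call takes 0.05 s, during which the arm holds its last target. There are 200 camera calls.

TASK

Load the flat brass coupon into the sample stage: press the clip's long thumb plate down with one fingertip to raise its jaw and, keeping it down, push the coupon along the deck with the other fingertip until it is fully home against the end stop. Then let the clip up so that its jaw rests on the coupon, and withdraw. Only slide the coupon, do not lift it, and leave the glassware and other things standing around as they are.

Things in the scene. Friction and masses are not known exactly. Their poses are not given: they have to be found in the camera images.
- stage: sample stage fixed to the table: dark base plate 235 x 140 x 12 mm, aluminium deck, steel clip. Origin on the table; x is the push direction (to the end stop, away from the robot), y points to the clip's thumb plate, z up. In its frame (mm) the deck's top is at z 30, x -165 to 60, y -36 to 26. Nothing on the stage stands higher than z 70.
- stage_home (a point): where the middle of the coupon's underside lies when home: (10, 0, 30) mm in the stage's frame, same axes. The end stop's face is 40 mm further along x, 12 high. Guide ribs 5 high, 43 apart, flank the path from 80 mm before this point to the stop; the deck before them is open.
- coupon: brass coupon, flat rectangular plate 80 (x) x 40 (y) x 10 mm, about 250 g, lying on the deck, its front part between the guide ribs, short of the jaw. Origin at the centre of its underside, z up; its long side lies along the stage's x. It starts 50 to 75 mm short of home.
- clip (a joint): angle of the spring clip, a rocker. 0: released, thumb plate tilted up 29 degrees, jaw 2 mm above the deck, blocking the coupon. Grows as the plate is pressed, to 0.50 rad at a hard stop, plate level, its top 2 mm above the deck. The jaw clears the coupon above about 0.29 and rests on it at about 0.25. A spring returns it; 30 mm from the axle it takes 2 N at first, 9 N fully down.
- clip_axle (a point): middle of the clip's axle line, which runs along the stage's x from x -142 to 48 mm at y 36, z 40 mm (stage frame), 10 mm thick, between lugs up to z 46 at its ends. This point: (-80, 36, 40). The jaw, 28 mm wide, reaches from the axle over the deck's middle line at x 12 to 40.
- clip_plate (a point): middle of the top of the thumb plate, a flat steel strip 120 mm long (stage x -140 to -20), 42 wide; moves with the clip. Fully down it spans y 44 to 86 and this point is at (-80, 65, 32) mm in the stage's frame. It runs beside the coupon's path: tips 65 mm apart centre to centre straddle the axle, one sliding along the plate, one on the deck's middle line behind the coupon.
- flask_a: bystander: stoppered glass volumetric flask, 62 mm wide, 118 high, origin under its foot
- flask_b: bystander: larger stoppered flask, 71 mm wide, 136 high, origin under its foot
- beaker: bystander: empty glass beaker, 68 mm wide, 75 high, origin under its foot
- bottle: bystander: amber bottle with white cap, 52 mm wide, 105 high, origin under its foot
- vial: bystander: small clear vial, 24 mm wide, 48 high, origin under its foot
- disc: bystander: round brass disc, 38 mm wide, 10 high, on the table beyond the stop, origin under it
- block: bystander: small steel block 32 x 24 x 12 mm on the table beyond the stop, origin under it

How it is judged:
By the outcome, as a careful person would: the job done as asked, in the order asked, and still so for the second after the job is handed in, with the robot touching nothing.
It also fails if it takes over 38 s, if anything falls off the work surface, if the arm or the gripper's body presses on something with over 40 N, if the wrist force passes 120 N, or if a joint passes its speed limit or range.

## Working session

There is one attempt and no reset: what is moved stays moved. The work goes in short steps, Python scripts to look and compute and a tool call to move; the robot and the scene stay as the last step left them, time stands still between calls to the robot, and variables do not carry over. Pictures are saved under pics/ and viewed, at most 10 in all, crops included, and the job is handed in when it is done.

Besides the shell and the picture viewer there is one more tool, called after ">>>" by a JSON object that holds its "op" and its "data". apply_moves: Moves the arm, as the interface text tells. Its arguments: {"type":"object","properties":{"commands":{"type":"array"},"squeeze":{"type":"number"}},"required":["commands"]}

```bash
mkdir -p pics
cat > h.py <<'E'
import numpy as np, cv2
from bench import env
from scipy.spatial.transform import Rotation as R
def cam(n):
    d=env.get_image(n); d['R']=cv2.Rodrigues(np.array(d['rvec'],float))[0]; d['t']=np.array(d['tvec'],float).ravel(); return d
def ray(d,px,z):
    v=d['R'].T@np.array([(px[0]-d['cx'])/d['fx'],(px[1]-d['cy'])/d['fy'],1]); c=-d['R'].T@d['t']
    return c+v*(z-c[2])/v[2]
def proj(d,P):
    p=(d['R']@np.atleast_2d(P).T).T+d['t']; return np.c_[d['fx']*p[:,0]/p[:,2]+d['cx'],d['fy']*p[:,1]/p[:,2]+d['cy']]
E
python3 - <<'E'
from h import *
s=env.read_state(); print(s, env.grip_depth)
ims=[]
for n in ['top','scene']:
    d=cam(n); cv2.imwrite(f'pics/{n}0.png',d['image'][:,:,::-1])
    print(n,d['fx'],-d['R'].T@d['t'])
    for t,z in [('stage',.03),('coupon',.04),('clip',.04),('flask_a',.06),('beaker',.04),('bottle',.05),('vial',.02),('disc',.01),('block',.012)]:
        for r in env.trace(n,t)[:2]: print(t,round(r['p'],2),r['pixel'],r['pixels'].sum(),ray(d,r['pixel'],z).round(3))
E
```

```text
{'clock': 0.0, 'joints': array([ 1.03940047e+00,  4.91548864e-01,  1.55947328e+00, -1.40751591e-06,
        1.09167961e+00, -1.05619384e-01]), 'qvel': array([-0.00208631, -0.00243334,  0.0011022 ,  0.00203721,  0.0002873 ,
       -0.00044153]), 'joint_torque': array([ 5.32239610e-04, -6.18467689e+01, -2.61591500e+01, -1.71415145e-04,
        4.15918199e-03,  2.77967183e-05]), 'position': array([0.25805556, 0.56907133, 0.30332613]), 'tool_rot': array([-1.73065065e-04,  2.11283460e-01,  9.77424673e-01, -5.26856471e-04]), 'wrist_force': array([ 0.3725751 ,  0.68508134, -0.01184187]), 'torque': array([-0.00483452, -0.0079844 ,  0.03541402]), 'finger_force': 0.0, 'opening': 0.08559081394705637} 0.0539
top 440.7971712581415 [0.52226746 0.05732445 0.88262165]
stage 0.82 [431.0, 203.2] 7712 [ 0.576 -0.12   0.03 ]
stage 0.41 [345.8, 175.2] 655 [0.627 0.045 0.03 ]
coupon 0.68 [452.9, 184.4] 988 [ 0.612 -0.159  0.04 ]
coupon 0.65 [514.2, 196.2] 234 [ 0.593 -0.274  0.04 ]
clip 0.97 [428.0, 206.0] 2216 [ 0.57  -0.112  0.04 ]
flask_a 0.86 [504.3, 112.8] 1017 [ 0.748 -0.249  0.06 ]
flask_a 0.7 [521
[... 307 characters left out ...]
 0.56 [433.8, 202.0] 7706 [ 0.58  -0.129  0.01 ]
block 0.53 [395.7, 130.9] 205 [ 0.72  -0.053  0.012]
scene 421.9415752130575 [ 1.17507178 -0.08150541  0.59425601]
stage 0.84 [224.3, 246.1] 6828 [ 0.619 -0.123  0.03 ]
coupon 0.85 [202.6, 244.0] 855 [ 0.614 -0.16   0.04 ]
clip 0.77 [227.8, 223.1] 1909 [ 0.57  -0.111  0.04 ]
flask_a 0.89 [119.2, 274.7] 1857 [ 0.672 -0.29   0.06 ]
flask_a 0.74 [132.8, 325.4] 1886 [ 0.776 -0.261  0.06 ]
beaker 0.95 [272.1, 195.6] 1281 [ 0.509 -0.017  0.04 ]
bottle 0.82 [314.5, 229.8] 1220 [0.636 0.043 0.05 ]
vial 0.59 [136.3, 248.3] 327 [ 0.576 -0.282  0.02 ]
disc 0.81 [229.3, 318.8] 446 [ 0.762 -0.128  0.01 ]
block 0.83 [271.8, 291.9] 272 [ 0.727 -0.054  0.012]
```

View pics/top0.png

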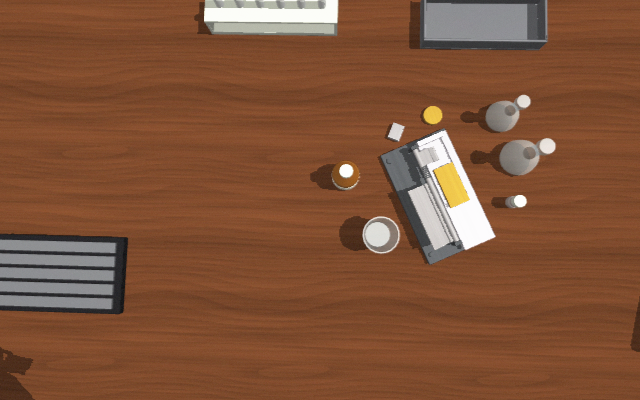

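View pics/scene0.png

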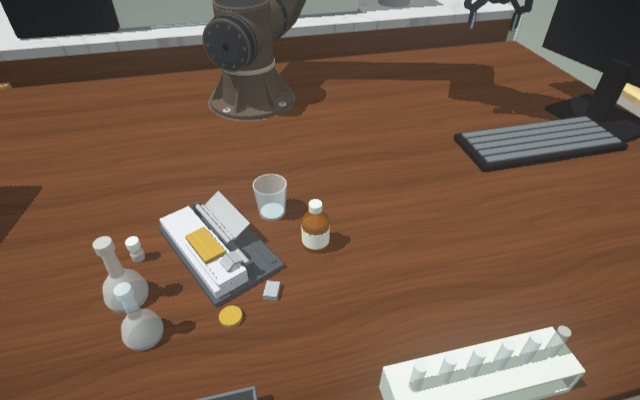

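Top view: the stage runs from about (478,245) up to (415,145), with the deck's right edge from (495,237) to (445,131). The coupon is at (452,185), the plate on the left at (432,215), and the beaker at (381,235), close to the plate. The scene view agrees: the plate is raised and the coupon at (205,244).

Run:
```python
from h import *
d=cam('top')
a=ray(d,(495,237),.03);b=ray(d,(445,131),.03); print(a,b,np.linalg.norm(b-a))
m=env.trace('top','coupon')[0]['pixels']
c=max(cv2.findContours(m.astype('uint8'),0,2)[0],key=cv2.contourArea)
P=np.array([ray(d,p[0],.04)[:2] for p in c],'f'); r=cv2.minAreaRect(P);print('coupon',r)
u=(b-a)[:2]/np.linalg.norm((b-a)[:2]); th=np.arctan2(u[1],u[0]); n=np.array([-u[1],u[0]])
o=a[:2]+.165*u+.036*n; print('yaw',np.degrees(th),'origin',o,'coupon in stage',(np.array(r[0])-o)@np.c_[u,n])
s=env.read_state()
T=R.from_quat(np.roll(s['tool_rot'],-1)); M=T.as_matrix(); print(M.round(3))
tgt=o-.06*u+.02*n
print('shift tool', M.T@np.r_[tgt-s['position'][:2],.30-s['position'][2]], 'tool y angle', np.degrees(np.arctan2(M[1,1],M[0,1])), 'stage y', np.degrees(th)+90)
w=cam('wrist'); Rc=w['R']; print('wrist cam in tool', M.T@(-Rc.T@w['t']-s['position']), (Rc@M).round(2), w['fx'])
```

```text
[ 0.51473971 -0.24115678  0.03      ] [ 0.71767052 -0.14582827  0.03      ] 0.22420624643513362
coupon ((0.6111733913421631, -0.15480294823646545), (0.08138346672058105, 0.04285245016217232), 24.122331619262695)
yaw 25.162199255584287 origin [ 0.64877593 -0.13841783] coupon in stage [-0.04100101  0.00115763]
[[-0.911  0.413  0.   ]
 [ 0.413  0.911  0.   ]
 [-0.     0.    -1.   ]]
shift tool [-0.59390337 -0.51578644  0.00388276] tool y angle 65.60466606945421 stage y 115.16219925558428
wrist cam in tool [ 0.08273301  0.00011938 -0.07180805] [[-0.    1.    0.  ]
 [-0.95 -0.   -0.32]
 [-0.32 -0.    0.95]] 278.13716105974294
```

>>> {"op": "apply_moves", "data": {"commands": [[[-0.594,-0.516,0.054],-49.5,0.6],[[-0.594,-0.516,0.054],-49.5,0.6],[[-0.594,-0.516,0.054],-49.5,0.6],[[-0.594,-0.516,0.054],-49.5,0.6],[[-0.594,-0.516,0.054],-49.5,0.6],[[-0.594,-0.516,0.054],-49.5,0.6],[[-0.594,-0.516,0.054],-49.5,0.6],[[-0.594,-0.516,0.054],-49.5,0.6],[[-0.594,-0.516,0.054],-49.5,0.6],[[-0.594,-0.516,0.054],-49.5,0.6],[[-0.594,-0.516,0.054],-49.5,0.6],[[-0.594,-0.516,0.054],-49.5,0.6],[[-0.594,-0.516,0.054],-49.5,0.6],[[-0.594,-0.516,0.054],-49.5,0.6],[[-0.594,-0.516,0.054],-49.5,0.6],[[-0.594,-0.516,0.054],-49.5,0.6],[[-0.594,-0.516,0.054],-49.5,0.6],[[-0.594,-0.516,0.054],-49.5,0.6],[[-0.594,-0.516,0.054],-49.5,0.6],[[-0.594,-0.516,0.054],-49.5,0.6]]}}

```text
clock: 2.82
position: [0.5874, -0.1506, 0.2494]
tool_rot: [0.0, -0.216, 0.976, -0.0]
wrist_force: [-0.2, 0.3, -1.2]
opening: 0.0514
finger_force: 0.0
```

Run:
```python
from h import *
s=env.read_state(); print(s['clock'],s['position'],s['opening'],s['joints'])
M=R.from_quat(np.roll(s['tool_rot'],-1)).as_matrix(); print(np.degrees(np.arctan2(M[1,1],M[0,1])))
w=cam('wrist'); im=w['image'][:,:,::-1]; cv2.imwrite('pics/w1.png',im)
for t in ['coupon','clip','stage']:
    for r in env.trace('wrist',t)[:2]: print(t,r['p'],r['pixel'],r['pixels'].sum())
m=env.trace('wrist','coupon')[0]['pixels']
c=max(cv2.findContours(m.astype('uint8'),0,2)[0],key=cv2.contourArea)
print(cv2.minAreaRect(np.array([ray(w,p[0],.04)[:2] for p in c],'f')))
```

```text
2.8167 [ 0.58740845 -0.15058151  0.24935448] 0.05136005901044013 [-3.59722146e-01  5.22150852e-01  1.66693430e+00 -4.53255907e-04
  9.51278184e-01 -2.36570314e+00]
114.94929149466115
coupon 0.89 [306.9, 199.3] 2614
clip 0.97 [362.3, 175.3] 7911
stage 0.75 [335.6, 161.3] 21211
((0.6115700602531433, -0.15705052018165588), (0.08107662200927734, 0.039791204035282135), 24.95353889465332)
```

View pics/w1.png

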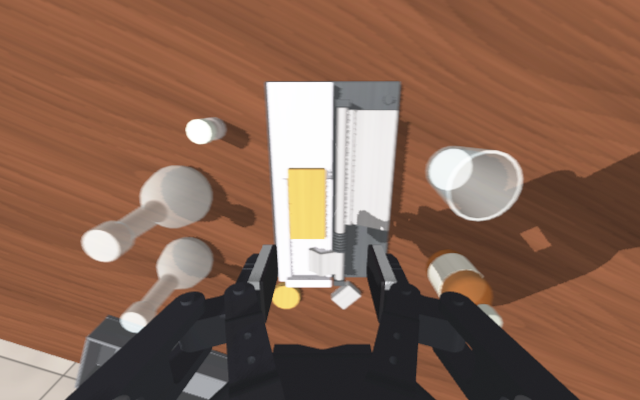

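The wrist view shows the deck's back corners at (267,83) and (333,83), the coupon at (307,204), the jaw at (325,262), the plate on the right at (372,170), and the fingers straddling at the bottom. I'll refine the stage pose from these.

Run:
```python
from h import *
from scipy.optimize import least_squares
w=cam('wrist'); g=cv2.cvtColor(w['image'],cv2.COLOR_RGB2GRAY)
# subpixel edges: columns of deck left edge per row, row of back edge
for r in (95,120,150,170): 
    row=g[r].astype(int); dd=np.diff(row); i=255+np.argmax(dd[255:290]); print(r,'left edge',i+.5, 'right', 320+np.argmin(dd[320:345])+.5)
for c in (280,300,320): print(c,'back edge',70+np.argmax(np.diff(g[70:100,c].astype(int)))+.5,'front',275+np.argmin(np.diff(g[275:300,c].astype(int)))+.5)
L=[(r,255+np.argmax(np.diff(g[r].astype(int))[255:290])+.5) for r in range(92,270,4)]
B=[(c,70+np.argmax(np.diff(g[70:100,c].astype(int)))+.5) for c in range(272,330,4)]
def pt(q,x,y):
    c,s=np.cos(q[2]),np.sin(q[2]); return q[0]+c*x-s*y,q[1]+s*x+c*y
def f(q):
    c,s=np.cos(q[2]),np.sin(q[2]); e=[]
    for r,cc in L:
        p=ray(w,(cc,r),.03)[:2]-q[:2]; e.append(-s*p[0]+c*p[1]+.036)
    for cc,r in B:
        p=ray(w,(cc,r),.03)[:2]-q[:2]; e.append(c*p[0]+s*p[1]+.165)
    return np.array(e)*1e3
q=least_squares(f,[.649,-.138,.437],loss='soft_l1').x; print('stage',q[:2],np.degrees(q[2]),'res',f(q).round(1))
u=np.array([np.cos(q[2]),np.sin(q[2])]);n=np.array([-u[1],u[0]]);A=np.c_[u,n]
print('coupon',(np.array([.61157,-.15705])-q[:2])@A)
def S(c,r,z): return (((ray(w,(c,r),z)[:2]-q[:2])@A)*1e3).round(1)
print('stop far edge',S(306,287,.042),'deck right back',S(333,83,.03))
s=env.read_state(); print('tcp in stage',(s['position'][:2]-q[:2])@A)
np.save('q.npy',q)
for cn,zs in(('top',.05),('scene',.05)):
    d=cam(cn)
    for t in('beaker','bottle','flask_a','vial'):
        for r in env.trace(cn,t)[:2]: print(cn,t,round(r['p'],2),(((ray(d,r['pixel'],zs)[:2]-q[:2])@A)*1e3).round())
```

```text
95 left edge 263.5 right 327.5
120 left edge 264.5 right 327.5
150 left edge 266.5 right 327.5
170 left edge 267.5 right 327.5
280 back edge 81.5 front 280.5
300 back edge 81.5 front 286.5
320 back edge 81.5 front 286.5
stage [ 0.65039934 -0.13845225] 25.40011729099925 res [ 1.   0.7  0.4  0.1 -0.1  0.6  0.3  0.  -0.2  0.5  0.2 -0.1 -0.4  0.4
  0.1 -0.2 -0.5  0.3 -0.  -0.3 -0.6  0.1 -0.2 -0.5 -0.8  0.  -0.3 -0.6
 -0.9 -0.1 -0.4 -0.7 -1.1 -0.2 -0.6 -0.9 -1.2 -0.4 -0.7  2.5  3.4  3.1
  2.7  2.4  3.3 -0.2 -0.1 -0.1 -0.1 -0.1 -0.  -0.  -0.   0.   0.   0.1
  0.1  0.1  0.1  0.2]
coupon [-0.04305314 -0.00014465]
stop far edge [62.  2.] deck right back [-163.5   33. ]
tcp in stage [-0.06126938  0.02215814]
top beaker 0.9 [-75. 166.]
top beaker 0.16 [ 55. 176.]
top bottle 0.71 [-30.  46.]
top bottle 0.68 [ 53. 176.]
top flask_a 0.67 [  49. -161.]
scene beaker 0.61 [-68. 166.]
scene bottle 0.84 [ 59. 168.]
scene bottle 0.36 [-55.  55.]
scene flask_a 0.86 [ -58. -151.]
scene flask_a 0.61 [  57. -161.]
scene vial 0.56 [ -95. -104.]
scene vial 0.28 [-68. 161.]
```

```bash
cat >> h.py <<'E'
def coup(n):
    w=cam(n); m=env.trace(n,'coupon')[0]['pixels']
    c=max(cv2.findContours(m.astype('uint8'),0,2)[0],key=cv2.contourArea)
    return w,cv2.minAreaRect(np.array([ray(w,p[0],.04)[:2] for p in c],'f'))
YAW=np.radians(24.95); U=np.array([np.cos(YAW),np.sin(YAW)]); A=np.c_[U,[-U[1],U[0]]]; O=np.array([.65056,-.13891])
def st(p): return ((np.array(p)[:2]-O)@A*1e3).round(1)
E
python3 - <<'E'
from h import *
w,r=coup('wrist'); s=env.read_state()
print(r,st(r[0]),s['position'],st(s['position']),s['wrist_force'],s['qvel'].round(3))
M=R.from_quat(np.roll(s['tool_rot'],-1)).as_matrix(); print(np.degrees(np.arctan2(M[1,1],M[0,1])))
g=cv2.cvtColor(w['image'],cv2.COLOR_RGB2GRAY).astype(int)
for rr in (95,120,150,170,200,220):
    dd=np.diff(g[rr]); l=255+np.argmax(dd[255:290]); k=318+np.argmin(dd[318:345])
    print(rr,l,k,st(ray(w,(l+1,rr),.03)),st(ray(w,(k+1,rr),.03)))
print(st(ray(w,(300,70+np.argmax(np.diff(g[70:100,300]))+1),.03)))
E
```

```text
((0.6118160486221313, -0.15714240074157715), (0.07998311519622803, 0.039413128048181534), 25.002107620239258) [-42.8  -0.2] [ 0.58593634 -0.14602185  0.24985861] [-61.6  20.8] [-0.24005513  1.06207745  0.87392121] [ 0.     0.002 -0.001 -0.    -0.     0.001]
115.10471866527008
95 264 328 [-152.5  -35.7] [-152.6   27.3]
120 265 328 [-128.8  -36.2] [-129.    27.5]
150 267 328 [-98.6 -36. ] [-98.7  27.8]
170 268 328 [-77.3 -36.2] [-77.4  28. ]
200 270 328 [-43.3 -36. ] [-43.4  28.4]
220 271 328 [-19.2 -36.2] [-19.3  28.6]
[-165.3   -0.9]
```

>>> {"op": "apply_moves", "data": {"commands": [[[0.048,0.012,0.03],0,0.6],[[0.048,0.012,0.06],0,0.6],[[0.048,0.012,0.1],0,0.6],[[0.048,0.012,0.1],0,0.6],[[0.048,0.012,0.1],0,0.6],[[0.048,0.012,0.1],0,0.6]]}}

```text
clock: 4.22
position: [0.5385, -0.1558, 0.1514]
tool_rot: [0.001, -0.217, 0.976, -0.0]
wrist_force: [0.7, 0.0, 0.1]
opening: 0.051
finger_force: 0.0
```

Run:
```python
from h import *
w,r=coup('wrist'); s=env.read_state()
print(s['clock'],r,st(r[0]),s['position'],st(s['position']),s['opening'],s['wrist_force'])
cv2.imwrite('pics/w2.png',w['image'][:,:,::-1])
c=s['position']; A3=np.array([-A[:,1],A[:,1]])
for tipz in (.060,.073):
  for o in (-1,1):
    for dx in(-.011,.011): print(tipz,o,dx,proj(w,np.r_[c[:2]+o*.033*A[:,1]+dx*U,c[2]-tipz]).round())
```

```text
4.3167 ((0.610325813293457, -0.15460141003131866), (0.08442042768001556, 0.03630068153142929), 25.093935012817383) [-43.1   2.7] [ 0.53850788 -0.15577439  0.15203074] [-108.7   32. ] 0.05127569129752094 [ 0.01510352 -0.17200965 -0.28736532]
0.06 -1 -0.011 [[261. 247.]]
0.06 -1 0.011 [[264. 282.]]
0.06 1 -0.011 [[385. 247.]]
0.06 1 0.011 [[382. 283.]]
0.073 -1 -0.011 [[266. 236.]]
0.073 -1 0.011 [[268. 269.]]
0.073 1 -0.011 [[380. 236.]]
0.073 1 0.011 [[378. 269.]]
```

View pics/w2.png

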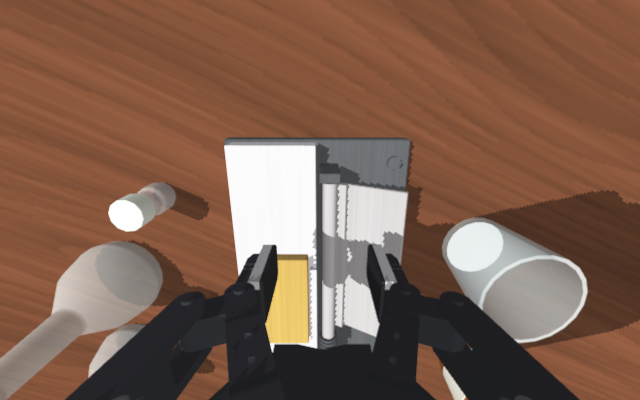

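The wrist view shows the left tip at (263,250) over the deck behind the coupon's rear edge (row 254), and the right tip at (382,250) over the plate. I'll descend while watching the force.

>>> {"op": "apply_moves", "data": {"commands": [[[0,0.0005,0.015],0,0.6],[[0,0.0005,0.025],0,0.6],[[0,0.0005,0.032],0,0.6],[[0,0.0005,0.037],0,0.6],[[0,0.0005,0.04],0,0.6],[[0,0.0005,0.04],0,0.6]]}}

```text
clock: 4.82
position: [0.5373, -0.155, 0.1098]
tool_rot: [0.0, -0.217, 0.976, 0.0]
wrist_force: [-0.8, 1.5, 5.9]
opening: 0.0511
finger_force: 1.9
```

>>> {"op": "apply_moves", "data": {"commands": [[[0,0,0.001],0,0.6],[[0,0,0.002],0,0.6],[[0,0,0.003],0,0.6],[[0,0,0.003],0,0.6],[[0,0,0.003],0,0.6]]}}

```text
clock: 5.23
position: [0.5374, -0.1551, 0.1075]
tool_rot: [0.0, -0.217, 0.976, -0.0]
wrist_force: [0.3, 1.9, 5.3]
opening: 0.0511
finger_force: 2.5
```

Run:
```python
from h import *
d=cam('scene'); s=env.read_state(); print(s['position'],st(s['position']),s['wrist_force'])
im=cv2.resize(d['image'][170:310,130:300],None,fx=4,fy=4,interpolation=2); cv2.imwrite('pics/s1.png',im[:,:,::-1])
w=cam('wrist'); g=w['image']; cv2.imwrite('pics/w3.png',g[:,:,::-1])
```

```text
[ 0.53734434 -0.15504917  0.10746907] [-109.5   33.1] [-0.32666154  2.25522851  5.50528582]
```

View pics/s1.png

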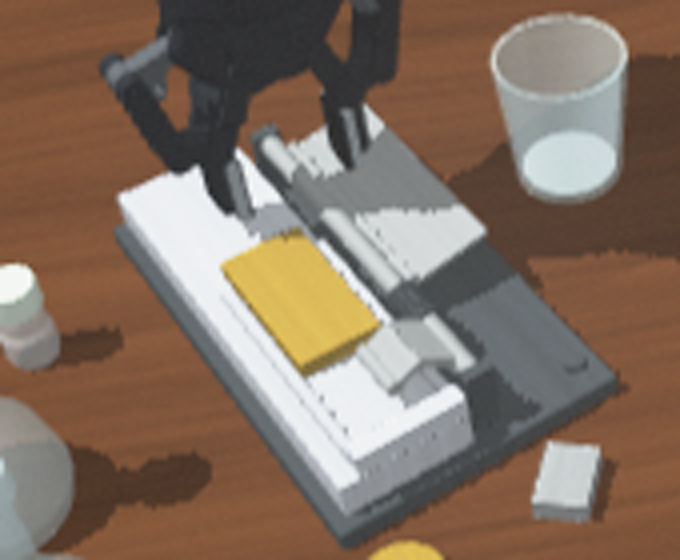

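View pics/w3.png

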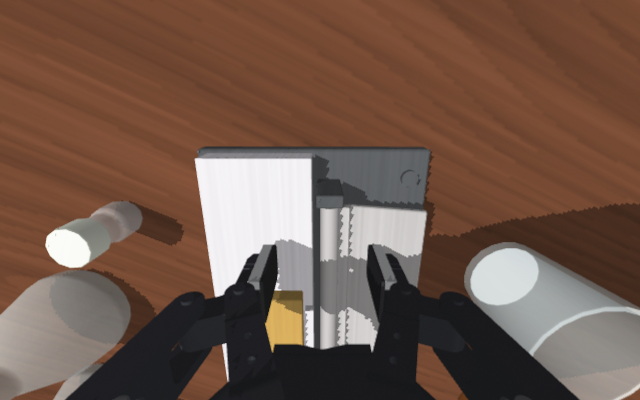

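The scene crop shows the jaw partly raised at (420,340) and the coupon lying flat at (300,300), with the left tip behind it and the right tip on the plate. The wrist view agrees, with the coupon's rear edge at row 292. I'll press a little further.

>>> {"op": "apply_moves", "data": {"commands": [[[0,0,0.001],0,0.6],[[0,0,0.002],0,0.6],[[0,0,0.002],0,0.6],[[0,0,0.002],0,0.6]]}}

```text
clock: 5.67
position: [0.5374, -0.1551, 0.1055]
tool_rot: [0.0, -0.217, 0.976, -0.0]
wrist_force: [-1.1, 1.8, 6.8]
opening: 0.051
finger_force: 3.1
```

>>> {"op": "apply_moves", "data": {"commands": [[[0,0,0.001],0,0.6],[[0,0,0.001],0,0.6],[[0,0,0.001],0,0.6]]}}

```text
clock: 5.92
position: [0.5374, -0.1552, 0.1046]
tool_rot: [0.0, -0.217, 0.976, -0.0]
wrist_force: [-1.1, 1.1, 7.3]
opening: 0.0511
finger_force: 3.4
```

>>> {"op": "apply_moves", "data": {"commands": [[[0,0,0.001],0,0.6],[[0,0,0.001],0,0.6],[[0,0,0.001],0,0.6]]}}

```text
clock: 6.17
position: [0.5375, -0.1553, 0.1037]
tool_rot: [0.001, -0.217, 0.976, -0.0]
wrist_force: [-0.6, 0.5, 8.2]
opening: 0.0514
finger_force: 3.8
```

>>> {"op": "apply_moves", "data": {"commands": [[[-0.003,0,0],0,0.6],[[-0.007,0,0],0,0.6],[[-0.011,0,0],0,0.6],[[-0.014,0,0],0,0.6],[[-0.017,0,0],0,0.6],[[-0.02,0,0],0,0.6],[[-0.023,0,0],0,0.6],[[-0.026,0,0],0,0.6],[[-0.029,0,0],0,0.6],[[-0.032,0,0],0,0.6],[[-0.035,0,0],0,0.6],[[-0.035,0,0],0,0.6]]}}

```text
clock: 7.17
position: [0.5687, -0.1405, 0.1036]
tool_rot: [-0.0, -0.218, 0.976, -0.0]
wrist_force: [-3.8, -2.1, 7.9]
opening: 0.051
finger_force: 4.2
```

Run:
```python
from h import *
s=env.read_state(); print(s['clock'],s['position'],st(s['position']),s['wrist_force'],s['opening'])
for n in('scene','top'):
    d,r=coup(n); print(n,r,st(r[0]))
    if n=='scene':
        im=cv2.resize(d['image'][170:310,130:300],None,fx=4,fy=4,interpolation=2); cv2.imwrite('pics/s2.png',im[:,:,::-1])
```

```text
7.1667 [ 0.56869411 -0.14051517  0.1035692 ] [-74.9  33.1] [-3.78677509 -2.14715402  7.86144235] 0.05102681758870847
scene ((0.6337789297103882, -0.14876417815685272), (0.08483543992042542, 0.04109322279691696), 25.88262176513672) [-19.4  -1.9]
top ((0.6527909636497498, -0.12995117902755737), (0.025601033121347427, 0.053565409034490585), 61.17290496826172) [5.8 7.2]
```

View pics/s2.png

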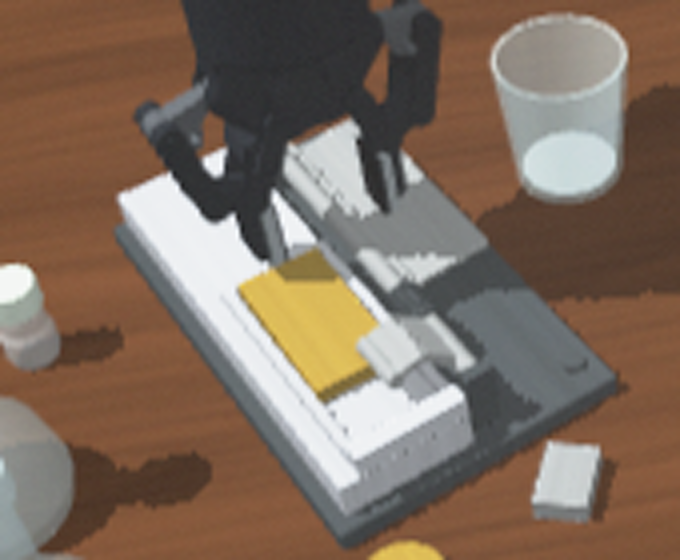

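The scene crop shows the coupon's front edge at about (330,390), passing under the raised jaw, with the tips in place. I'll continue.

>>> {"op": "apply_moves", "data": {"commands": [[[-0.003,0,0],0,0.6],[[-0.006,0,0],0,0.6],[[-0.009,0,0],0,0.6],[[-0.012,0,0],0,0.6],[[-0.015,0,0],0,0.6],[[-0.018,0,0],0,0.6],[[-0.021,0,0],0,0.6],[[-0.024,0,0],0,0.6],[[-0.026,0,0],0,0.6],[[-0.028,0,0],0,0.6],[[-0.03,0,0],0,0.6],[[-0.03,0,0],0,0.6]]}}

```text
clock: 8.37
position: [0.5957, -0.1279, 0.1036]
tool_rot: [-0.001, -0.218, 0.976, -0.0]
wrist_force: [-6.0, -2.6, 7.5]
opening: 0.0512
finger_force: 4.4
```

>>> {"op": "apply_moves", "data": {"commands": [[[-0.001,0,0],0,0.6],[[-0.002,0,0],0,0.6],[[-0.002,0,0],0,0.6]]}}

```text
clock: 8.62
position: [0.5974, -0.1271, 0.1036]
tool_rot: [-0.001, -0.218, 0.976, -0.0]
wrist_force: [-6.2, -3.6, 8.3]
opening: 0.0513
finger_force: 4.7
```

>>> {"op": "apply_moves", "data": {"commands": [[[-0.001,0,0],0,0.6],[[-0.001,0,0],0,0.6],[[-0.001,0,0],0,0.6]]}}

```text
clock: 8.87
position: [0.5983, -0.1267, 0.1036]
tool_rot: [-0.001, -0.217, 0.976, -0.0]
wrist_force: [-6.0, -3.4, 8.2]
opening: 0.0514
finger_force: 4.8
```

>>> {"op": "apply_moves", "data": {"commands": [[[-0.001,0,0],0,0.6],[[-0.002,0,0],0,0.6],[[-0.002,0,0],0,0.6]]}}

```text
clock: 9.12
position: [0.5995, -0.1261, 0.1035]
tool_rot: [-0.001, -0.217, 0.976, 0.0]
wrist_force: [-10.6, -6.7, 10.1]
opening: 0.0511
finger_force: 8.1
```

>>> {"op": "apply_moves", "data": {"commands": [[[-0.001,0,0],0,0.6],[[-0.001,0,0],0,0.6],[[-0.001,0,0],0,0.6]]}}

```text
clock: 9.37
position: [0.5997, -0.126, 0.1035]
tool_rot: [-0.002, -0.217, 0.976, 0.0]
wrist_force: [-13.8, -8.9, 12.6]
opening: 0.0517
finger_force: 10.6
```

>>> {"op": "apply_moves", "data": {"commands": [[[-0.001,0,0],0,0.6],[[-0.002,0,0],0,0.6],[[-0.002,0,0],0,0.6]]}}

```text
clock: 9.62
position: [0.6003, -0.1258, 0.1034]
tool_rot: [-0.004, -0.217, 0.976, 0.001]
wrist_force: [-23.0, -15.5, 15.8]
opening: 0.0515
finger_force: 15.8
```

Run:
```python
from h import *
s=env.read_state(); print(s['clock'],s['position'],st(s['position']),s['wrist_force'],s['opening'])
d,r=coup('scene'); print(r,st(r[0]))
im=cv2.resize(d['image'][190:310,160:290],None,fx=5,fy=5,interpolation=2); cv2.imwrite('pics/s3.png',im[:,:,::-1])
```

```text
9.6167 [ 0.6003147  -0.12576755  0.10342152] [-40.   33.1] [-22.96855481 -15.46795087  15.84144709] 0.05145844631541429
((0.6602506041526794, -0.13611812889575958), (0.07801100611686707, 0.04155096411705017), 25.182228088378906) [10.  -1.6]
```

View pics/s3.png

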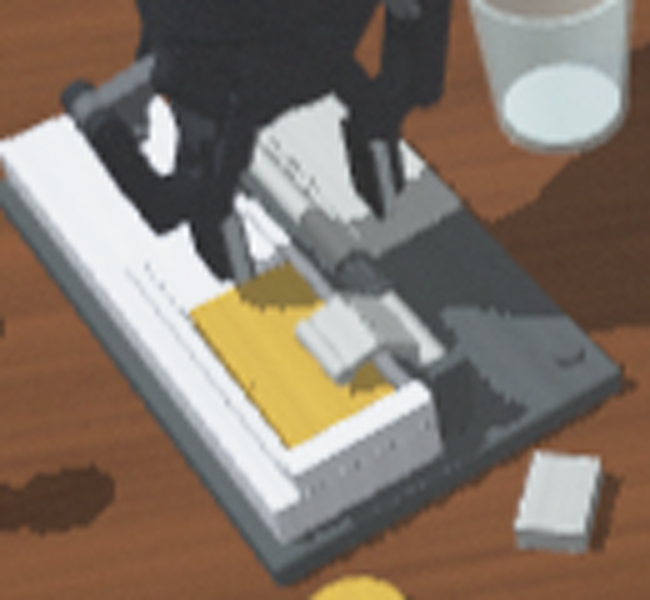

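The scene crop shows the coupon against the end stop at (345,420), with the jaw raised above it at (350,330). The measured coupon centre is x = 10.0 mm, which is home. Next I back off slightly with the plate still held, then let the clip up slowly.

>>> {"op": "apply_moves", "data": {"commands": [[[0.002,0,0],0,0.6],[[0.005,0,0],0,0.6],[[0.008,0,0],0,0.6],[[0.01,0,0],0,0.6],[[0.01,0,-0.002],0,0.6],[[0.01,0,-0.004],0,0.6],[[0.01,0,-0.006],0,0.6],[[0.01,0,-0.008],0,0.6],[[0.01,0,-0.01],0,0.6],[[0.01,0,-0.013],0,0.6],[[0.01,0,-0.018],0,0.6],[[0.01,0,-0.025],0,0.6],[[0.01,0,-0.04],0,0.6],[[0.01,0,-0.06],0,0.6],[[0.01,0,-0.09],0,0.6],[[0.01,0,-0.12],0,0.6],[[0.01,0,-0.15],0,0.6],[[0.01,0,-0.15],0,0.6],[[0.01,0,-0.15],0,0.6]]}}

```text
clock: 11.3
position: [0.5944, -0.1284, 0.255]
tool_rot: [0.002, -0.217, 0.976, -0.001]
wrist_force: [0.4, 0.8, -0.0]
opening: 0.0514
finger_force: 0.0
```

Run:
```python
from h import *
s=env.read_state(); print(s['clock'],s['position'],st(s['position']),s['wrist_force'],s['opening'])
d,r=coup('scene'); print(r,st(r[0]))
im=cv2.resize(d['image'][190:350,90:340],None,fx=3,fy=3,interpolation=2); cv2.imwrite('pics/s4.png',im[:,:,::-1])
```

```text
11.3 [ 0.59443449 -0.12843784  0.25498118] [-46.5  33.2] [ 0.41802716  0.78720137 -0.03252422] 0.051362353995967495
((0.6601188778877258, -0.13649022579193115), (0.07914092391729355, 0.04185017943382263), 24.134302139282227) [ 9.7 -1.8]
```

View pics/s4.png

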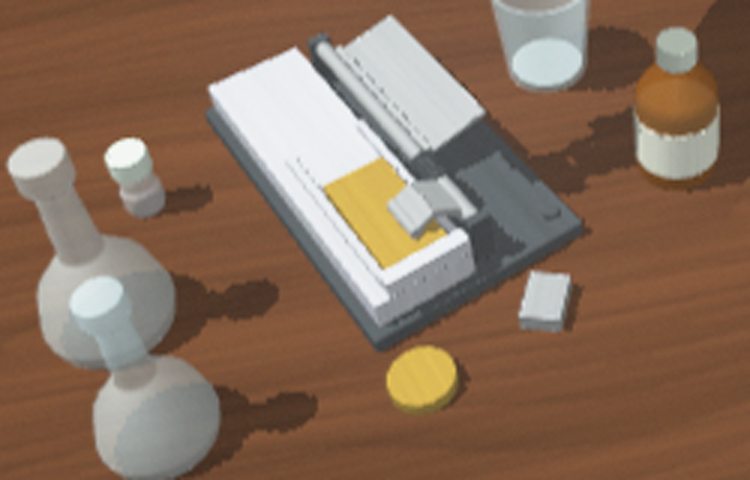

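The crop shows the coupon against the stop at (415,250) and the jaw resting on it at (420,210). The plate is half up, the bystanders haven't moved and the arm is clear.

```bash
python3 -c "
from bench import env
print(env.hand_in())"
```

```text
the job is handed in; nothing more can be done
None
```

The coupon is home against the end stop (measured centre x ≈ 10 mm) with the clip's jaw resting on it; the arm is withdrawn, the bystanders look undisturbed, and the job was handed in at about 11 s (no verdict returned).

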